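# Draw in the block clamp's turnbuckle

## Task

In the print studio, two identical turnbuckle clamps stand on the bench: one has the flat rectangular lino printing block lying between its jaws, the other has a round tin parked in it. Swing the handle of the turnbuckle on the clamp that holds the printing block right over to its stop on the other side, so that both ends draw in together and the jaws grip the block. Do not swing the other clamp's handle over.

Things in the scene. Friction and masses are not known exactly. Their poses are not given: they have to be found in the camera images.
- block_screw (a point): Centre of the turnbuckle on the printing block's clamp, fixed to its 200 x 200 x 12 mm board, 50 mm above the table: y along the screw, x level towards the block, z up. From y = 0 a 12 mm round handle rod stands square to the screw, ending in a 22 mm ball centred 85 mm from the axis; it swings in the x-z plane. Dark end bars, up to 68 mm above the table, stand 60 to 80 mm off along +y and -y.
- block_handle (a joint): That handle's angle, rad. 0, slack: it leans 0.9 rad from upright towards +x, over the block; 0.9: upright; 1.8, its stop: it leans 0.9 rad towards -x. Starts at 0 to 0.35 and stays where left; takes 0.2 to 0.3 Nm to turn. The body turns with it, and its coarse thread draws both ends and their jaws in by 10 mm each over 1.8 rad.
- block: Lino printing block, 80 x 60 x 25 mm, light wood with a reddish carved face on top, 0.12 kg, loose on the clamp's board, top 37 mm above the table. Origin: centre of its underside; x along the 80 mm side, about 95 mm from block_screw along that x; y across the jaws. The sprung metal jaws are 77 mm apart when slack and grip it just before the handle's stop.
- spare_handle (a joint): Handle angle, rad, of the other, identical clamp, which has a round tin (58 mm across, 44 mm tall) between its jaws; counted the same way. Starts at 0 to 0.35; not to be swung over.
Not all that is in view belongs to the job. There is more than one size of the block; the job needs the largest.

How it is judged:
By the outcome, as a careful person would: the job done as asked, in the order asked, and still so for the second after the job is handed in, with the robot touching nothing.
It also fails if it takes over 29 s, if anything falls off the work surface, if the arm or the gripper's body presses on something with over 40 N, if the wrist force passes 120 N, or if a joint passes its speed limit or range.

## Robot

A 6-joint arm with a two-finger parallel gripper is mounted at the origin on the work surface. World frame = base frame: x ahead of the robot, y to its left, z up, the work surface at z = 0. Lengths are in m, angles in degrees, forces in N, time in s.
With the tool pointing down it reaches from about 0.375 to 0.9 m from the base axis. Payload 3.1 kg.
Tool frame: the origin (TCP) lies on the centre line of the jaws, within the pads' length; the fingertips stand 17 mm ahead of it and the grasp point (between the pads) lies 2 mm behind it; z points along the fingers, y is the line along which they close (so a half turn about z gives the same grasp; the last joint's range is limited). The gripper opens to 87 mm and grips with 3 to 60 N. Pads are 19 mm wide; open, the fingers measure 117 mm over their backs; the gripper's body (75 mm by 190 mm) begins 51 mm behind the grasp point.
Start: joints at [-78.409, 30.224, 82.088, -0, 67.689, -10.227], TCP at [0.232, -0.58, 0.24] pointing down, gripper open.
Joint ranges: [-176.69, 176.69], [-43.24, 126.21], [12.49, 139.97], [-82, 262], [0, 151.66], [-163.58, 163.58]. Speed limits (degrees/s): [159.86, 159.86, 180, 180, 180, 180].

## Interface

Orientations are given as a 3x3 rotation matrix whose columns are the frame's x, y, z axes.
In Python, from rig import bot, imaging, finder gives the robot as it stands. The module is installed in compiled form; this text tells all that it offers.
- The arm moves only by the tool play_rows, never from a script. Its argument "motion" is a list that holds one entry, the list of rows, each a list of 6 numbers: the shift along the tool's x, y, z in shares of 1 m (1.0 is 1 m), then the turn, a rotation vector about the tool's x, y, z in fractions of the full range, 1 being 90 degrees. In form: [[[dx, dy, dz, wx, wy, wz], ...]]. A call has 1 to 8 rows; each row is the pose to reach, as a shift and turn from the pose commanded when the call began, along the tool's axes at that moment; what a row does not reach only later rows make up. A row lasts 1/12 s, in which the tool goes at most 41.7 mm and 7.16 degrees, less where a joint would pass 70% of its speed; a pose out of reach is approached as far as the arm can. A shift or turn number past 1, either way, is cut back to 1. A call with a gripper value outside its range is refused whole. "fingers" is the finger opening in m, from 0 to 0.087, set as the call begins (left out, the last holds). The fingers move at their own pace and stop on an object; the grip force is fixed at half the most. Time passes only in rows, so rows that repeat a pose let the fingers close. It gives the time, the measured TCP pose, the force, the opening and the grip force at its end, in the units of the state.
- bot.read_state(): the state, without advancing time (a new reading comes with each control period).
- imaging.capture(name): name is "side" or "top"; returns a dict with "frame" (400x640x3 uint8, red, green, blue), "camera_matrix" (3x3 intrinsics, pixels), "R" (3x3) and "t" (3): a world point X has camera coordinates R X + t. Camera axes: x right, y down, z forward; pixel columns grow to the right and rows downward; lengths in m; the calibration is good to about 2 mm. A picture is of the moment at which its call begins. There is no depth.
- bot.hand_in(): hands the job in; it is judged then, once.
Trained networks look in the newest picture that a camera, given by its name, has taken for a name from the list of things; names that differ only in an ending like _2 or _b are one class to them, and where a whole thing is asked for, a point or a joint stands for the part that bears it (a point fixed in the world has none). Each returns a list of dicts, best first, with "confidence" (0 to 1); they miss things now and then, are a little off and sometimes report something else, mostly with a low value. They report only what shows in the picture. A call takes as long as a camera call. They do not tell look-alikes from the thing itself.
- finder.recognise(camera, name): "at" ([x, y, z] in m, in world coordinates, good to about 4 mm: the middle of the surface that is visible of it).
- finder.outline_of(camera, name): "pixels" (400x640 bool, what is visible of it).
The state is a dict: "time_s": time; "joint_positions": joint angles; "qvel": joint speeds; "tau": joint torques, N m; "position": TCP position; "tcp_rot": TCP orientation; "force": force on the tool from outside, world axes, zero at the start; "moment": the same for the moment, N m; "opening": opening from 0.0 (shut) to 1.0 (fully open); "grasp_force": force on a finger pad.
Only numpy, scipy, OpenCV 4.12 (cv2) and the standard library are available. Lean on these libraries where they do the work, as an engineer would, in place of code of your own. Each camera call takes 0.05 s, during which the arm holds its last target. There are 200 camera calls.

## Working session

There is one attempt and no reset: what is moved stays moved. The work goes in short steps, Python scripts to look and compute and a tool call to move; the robot and the scene stay as the last step left them, time stands still between calls to the robot, and variables do not carry over. Pictures are saved under pics/ and viewed, at most 10 in all, crops included, and the job is handed in when it is done.

Besides the shell and the picture viewer there is one more tool, called after "Request:" as name(argument=value, ...) on one line, values as JSON. play_rows: Moves the arm, as the interface text tells. Its arguments: {"type":"object","properties":{"motion":{"type":"array"},"fingers":{"type":"number"}},"required":["motion"]}

```bash
mkdir -p pics
python3 - <<'E'
from rig import bot,imaging,finder
import cv2,numpy as np
for c in("top","side"):
    d=imaging.capture(c); cv2.imwrite(f"pics/{c}0.png",d["frame"][:,:,::-1])
    np.savez(f"{c}0.npz",**d)
    print(c,d["t"],d["R"].round(3).tolist(),d["camera_matrix"].tolist())
    for n in("block_screw","block_handle","block","spare_handle"):
        for r in finder.recognise(c,n): 
            p=d["camera_matrix"]@(d["R"]@np.array(r["at"])+d["t"]); print(c,n,np.round(r["at"],3),round(r["confidence"],2),(p[:2]/p[2]).round())
s=bot.read_state();print(s["time_s"],s["position"],s["tcp_rot"])
E
```

```text
top [0.07389767 0.64014569 1.06751976] [[0.007, -1.0, -0.028], [-0.993, -0.003, -0.118], [0.118, 0.028, -0.993]] [[419.5798991854483, 0.0, 324.27337009246025], [0.0, 419.5798991854483, 198.78905486859944], [0.0, 0.0, 1.0]]
top block_screw [0.608 0.202 0.02 ] 0.77 [278. 211.]
top block_handle [0.59  0.207 0.063] 0.85 [274. 217.]
top block [0.673 0.2   0.036] 0.79 [278. 186.]
top block [0.806 0.237 0.022] 0.73 [266. 139.]
top block [0.658 0.378 0.019] 0.66 [214. 193.]
top spare_handle [ 0.592 -0.24   0.067] 0.79 [449. 217.]
top spare_handle [0.591 0.206 0.064] 0.54 [274. 216.]
side [0.5974219  0.20174751 0.68926531] [[-0.898, -0.439, 0.002], [-0.261, 0.531, -0.806], [0.353, -0.725, -0.592]] [[385.2373675461435, 0.0, 318.214877534906], [0.0, 385.2373675461435, 201.4798685006449], [0.0, 0.0, 1.0]]
side block_screw [0.593 0.248 0.021] 0.92 [294. 290.]
side block_handle [0.578 0.214 0.061] 0.7 [310. 265.]
side block [0.652 0.39  0.022] 0.81 [220. 338.]
side block [0.66  0.213 0.039] 0.76 [272. 259.]
side block [0.798 0.242 0.021] 0.73 [207. 253.]
side spare_handle [ 0.592 -0.242  0.064] 0.56 [382. 152.]
0.5 [ 0.23231781 -0.58018236  0.23952288] [[ 9.28356035e-01  3.71692173e-01 -2.02464773e-05]
 [ 3.71692174e-01 -9.28356033e-01  6.40937676e-05]
 [ 5.02721239e-06 -6.70272932e-05 -9.99999998e-01]]
```

View pics/top0.png

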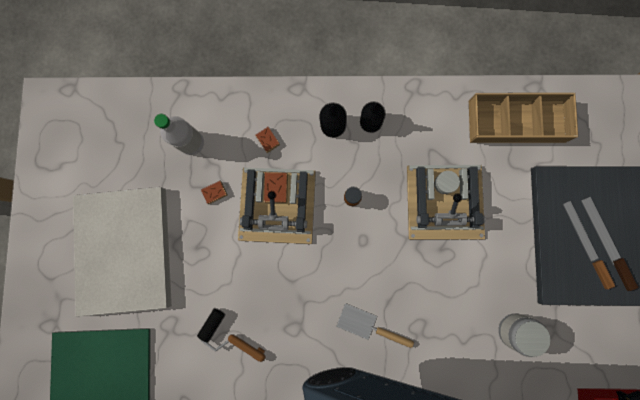

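View pics/side0.png

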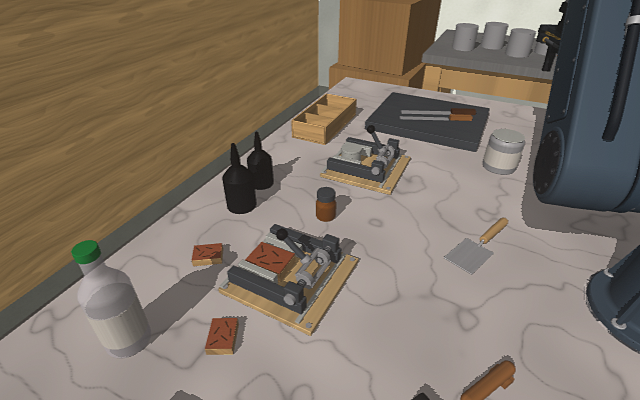

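Top view: the clamp at (277,207) holds the large reddish block (275,186). The clamp at (447,203) holds the round tin (447,182). The small blocks lie loose at (267,139) and (214,192). So the target is the clamp at (277,207), because it has the largest block between its jaws. I'll confirm this in an enlarged crop.

Run:
```python
import cv2,numpy as np
a=cv2.imread("pics/top0.png")[160:250,230:330];b=cv2.imread("pics/side0.png")[212:337,215:365]
a=cv2.resize(a,(500,450),interpolation=2)[:, :400]
b=cv2.resize(cv2.imread("pics/side0.png")[217:337,215:365],None,fx=4,fy=4,interpolation=2)
a=cv2.resize(cv2.imread("pics/top0.png")[160:250,230:330],None,fx=6,fy=6,interpolation=2)
cv2.imwrite("pics/ca.png",a);cv2.imwrite("pics/cb.png",b)
```

```text
(no output)
```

View pics/ca.png

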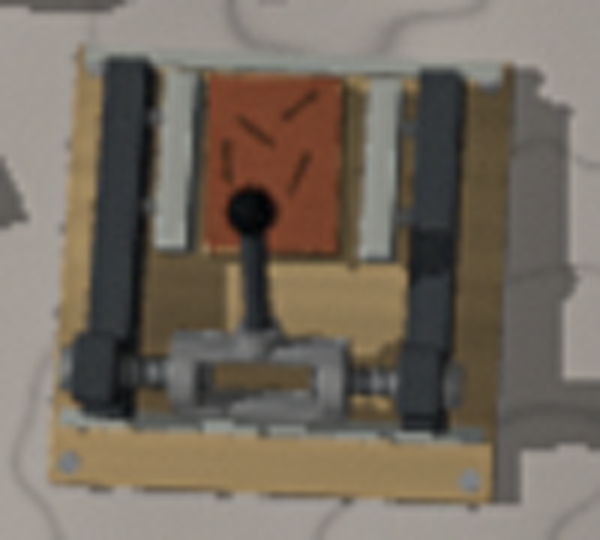

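View pics/cb.png

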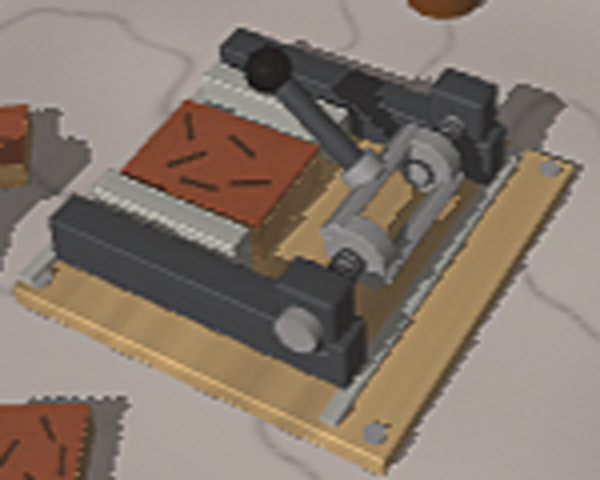

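The crops confirm it: the large carved block lies between this clamp's jaws. The handle ball shows at top (271.7,195) and side (282,234), with the turnbuckle centre at top (273.3,223.3) and side (313.7,268).

```bash
cat > h.py <<'E'
import numpy as np,cv2
D={c:dict(np.load(f"{c}0.npz")) for c in("top","side")}
def tri(a,b):
    P=[D[c]["camera_matrix"]@np.c_[D[c]["R"],D[c]["t"]] for c in("top","side")]
    X=cv2.triangulatePoints(P[0],P[1],np.array(a,float).reshape(2,1),np.array(b,float).reshape(2,1))[:,0]; return X[:3]/X[3]
def onz(c,uv,z):
    d=D[c];R=d["R"];C=-R.T@d["t"];r=R.T@np.linalg.inv(d["camera_matrix"])@[*uv,1];return C+r*(z-C[2])/r[2]
E
python3 - <<'E'
from h import *
T=lambda u,v:(230+u/6,160+v/6); S=lambda u,v:(215+u/4,217+v/4)
print("ball",tri(T(250,210),S(268,68)))
print("screw",tri(T(260,380),S(395,207)), onz("top",T(260,380),.05),onz("side",S(395,207),.05))
c=[onz("top",T(*p),.012) for p in((80,48),(512,65),(52,482),(493,500))]
for p in c:print(p)
print("side corners",onz("side",S(580,162),.012),onz("side",S(385,465),.012),onz("side",S(17,288),.012))
m=np.mean(c,0);print("mid",m); x=c[0]+c[1]-c[2]-c[3];print("yaw",np.degrees(np.arctan2(x[1],x[0])))
y=c[0]+c[2]-c[1]-c[3];print("yaw y",np.degrees(np.arctan2(-y[0],y[1])))
bl=[onz("top",T(*p),.037) for p in((205,75),(345,78),(205,250),(338,255))];print("block",np.mean(bl,0))
E
```

```text
ball [0.63978127 0.20583522 0.10531851]
screw [0.57307441 0.20896836 0.04840443] [0.57368315 0.20900259 0.05      ] [0.57151187 0.21010398 0.05      ]
[0.72712393 0.30043774 0.012     ]
[0.71956376 0.10287021 0.012     ]
[0.52979499 0.3071827  0.012     ]
[0.52306306 0.10949973 0.012     ]
side corners [0.51726752 0.10792072 0.012     ] [0.52600948 0.31080441 0.012     ] [0.7232746  0.30143736 0.012     ]
mid [0.62488643 0.20499759 0.012     ]
yaw -1.9450210452912058
yaw y -2.070891254732021
block [0.67013612 0.20711084 0.037     ]
```

Request:
play_rows(motion=[[[0.671,-0.578,0,0,0,0],[0.671,-0.578,0,0,0,0],[0.671,-0.578,0,0,0,0],[0.671,-0.578,0,0,0,0],[0.671,-0.578,0,0,0,0],[0.671,-0.578,0,0,0,0],[0.671,-0.578,0,0,0,0],[0.671,-0.578,0,0,0,0]]], fingers=0.06)

```text
time_s: 1.17
position: [0.3865, -0.2827, 0.2399]
tcp_rot: [[0.929, 0.371, 0.001], [0.371, -0.929, -0.001], [0.0, 0.001, -1.0]]
force: [0.5, -0.1, 0.6]
opening: 0.694
grasp_force: 0.0
```

Request:
play_rows(motion=[[[0.417,-0.359,0,0,0,0],[0.417,-0.359,0,0,0,0],[0.417,-0.359,0,0,0,0],[0.417,-0.359,0,0,0,0],[0.417,-0.359,0,0,0,0],[0.417,-0.359,0,0,0,0],[0.417,-0.359,0,0,0,0],[0.417,-0.359,0,0,0,0]]])

```text
time_s: 1.83
position: [0.5403, 0.0135, 0.2398]
tcp_rot: [[0.928, 0.372, 0.001], [0.372, -0.928, -0.0], [0.0, 0.0, -1.0]]
force: [0.4, -0.4, 0.0]
opening: 0.693
grasp_force: 0.0
```

```bash
cat > g.py <<'E'
from rig import bot
import numpy as np,sys
s=bot.read_state();R=np.array(s["tcp_rot"]);p=np.array(s["position"])
print(s["time_s"],p.round(4),"yaw",np.degrees(np.arctan2(R[1,0],R[0,0])).round(2),"f",np.round(s["force"],1),"j",np.round(s["joint_positions"],1))
for a in sys.argv[1:]: print(a,(R.T@(np.array(eval(a))-p)).round(4))
E
python3 g.py .64,.206,.24
```

```text
1.8333 [0.5403 0.0135 0.2398] yaw 21.83 f [ 0.4 -0.4  0. ] j [-10.4  23.7  94.3  -0.   62.   57.8]
.64,.206,.24 [ 1.642e-01 -1.416e-01 -1.000e-04]
```

Units first: turns go in shares of 90 degrees. So 23.8 degrees / 90 = 0.2644.

Request:
play_rows(motion=[[[0.164,-0.1415,0,0,0,0.2644],[0.164,-0.1415,0,0,0,0.2644],[0.164,-0.1415,0,0,0,0.2644],[0.164,-0.1415,0,0,0,0.2644],[0.164,-0.1415,0,0,0,0.2644],[0.164,-0.1415,0,0,0,0.2644],[0.164,-0.1415,0,0,0,0.2644],[0.164,-0.1415,0,0,0,0.2644]]])

```text
time_s: 2.5
position: [0.6389, 0.2044, 0.239]
tcp_rot: [[0.999, -0.033, -0.001], [-0.033, -0.999, -0.001], [-0.001, 0.001, -1.0]]
force: [0.0, -0.1, 0.1]
opening: 0.686
grasp_force: 0.0
```

```bash
python3 g.py .64,.206,.105
```

```text
2.5 [0.6389 0.2044 0.239 ] yaw -1.87 f [ 0.  -0.1  0.1] j [  8.2  33.9  74.9  -0.   71.2 100.1]
.64,.206,.105 [ 0.0011 -0.0017  0.134 ]
```

Request:
play_rows(motion=[[[0.001,-0.0015,0.035,0,0,0],[0.001,-0.0015,0.07,0,0,0],[0.001,-0.0015,0.1,0,0,0],[0.001,-0.0015,0.12,0,0,0],[0.001,-0.0015,0.13,0,0,0],[0.001,-0.0015,0.135,0,0,0],[0.001,-0.0015,0.135,0,0,0]]])

```text
time_s: 3.08
position: [0.64, 0.204, 0.1042]
tcp_rot: [[0.999, -0.036, -0.001], [-0.036, -0.999, -0.0], [-0.001, 0.0, -1.0]]
force: [-0.1, 0.4, 0.1]
opening: 0.691
grasp_force: 0.0
```

Request:
play_rows(motion=[[[0,0,0,0,0,0],[0,0,0,0,0,0],[0,0,0,0,0,0],[0,0,0,0,0,0]]], fingers=0.032)

```text
time_s: 3.42
position: [0.6411, 0.2053, 0.106]
tcp_rot: [[0.999, -0.034, 0.002], [-0.034, -0.999, 0.0], [0.002, -0.0, -1.0]]
force: [-0.6, -1.1, 0.3]
opening: 0.473
grasp_force: 0.0
```

```bash
python3 g.py
python3 - <<'E'
from rig import imaging
import cv2
a=imaging.capture("top")["frame"][130:250,210:350,::-1];b=imaging.capture("side")["frame"][160:310,215:365,::-1]
cv2.imwrite("pics/c1.png",cv2.hconcat([cv2.resize(a,(420,360)),cv2.resize(b,(360,360))]))
E
```

```text
3.4167 [0.6411 0.2053 0.106 ] yaw -1.98 f [-0.6 -1.1  0.3] j [  8.3  42.8  80.7  -0.   56.4 100.2]
```

View pics/c1.png

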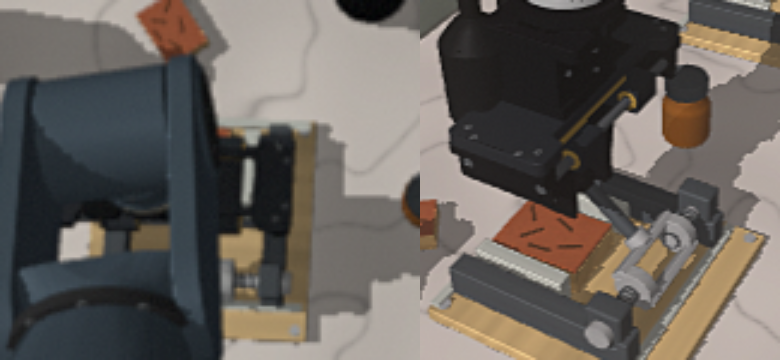

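The side crop shows the fingers straddling the ball (finger at about (565,190) in the crop), with the rod still leaning over the block. Next I close on the ball.

Request:
play_rows(motion=[[[0,0,0,0,0,0],[0,0,0,0,0,0],[0,0,0,0,0,0],[0,0,0,0,0,0],[0,0,0,0,0,0],[0,0,0,0,0,0]]], fingers=0.01)

```text
time_s: 4.02
position: [0.6404, 0.2061, 0.1047]
tcp_rot: [[0.999, -0.035, 0.0], [-0.035, -0.999, 0.001], [0.0, -0.001, -1.0]]
force: [-0.8, 4.0, 1.2]
opening: 0.225
grasp_force: 30.0
```

Request:
play_rows(motion=[[[-0.0084,0,-0.0088,0,0,0],[-0.0177,0,-0.0162,0,0,0],[-0.0287,0,-0.0226,0,0,0],[-0.0405,0,-0.0272,0,0,0],[-0.053,0,-0.0301,0,0,0],[-0.0657,0,-0.031,0,0,0],[-0.0657,0,-0.031,0,0,0]]])

```text
time_s: 4.6
position: [0.5738, 0.2087, 0.1364]
tcp_rot: [[0.999, -0.034, 0.002], [-0.034, -0.999, 0.002], [0.001, -0.002, -1.0]]
force: [-0.7, 4.9, 1.9]
opening: 0.229
grasp_force: 30.0
```

```bash
python3 g.py
python3 - <<'E'
from rig import imaging
import cv2
a=imaging.capture("top")["frame"][130:250,210:350,::-1];b=imaging.capture("side")["frame"][160:310,215:365,::-1]
cv2.imwrite("pics/c2.png",cv2.hconcat([cv2.resize(a,(420,360)),cv2.resize(b,(360,360))]))
E
```

```text
4.6 [0.5738 0.2087 0.1364] yaw -1.96 f [-0.7  4.9  1.9] j [9.500e+00 3.650e+01 8.950e+01 1.000e-01 5.400e+01 1.014e+02]
```

View pics/c2.png

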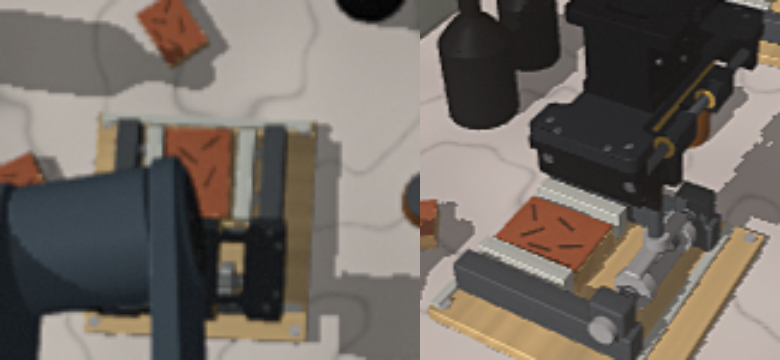

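The handle is upright and still held (rod at about (655,220) in the crop), and the jaws are moving in. I continue to the stop.

Request:
play_rows(motion=[[[-0.0127,0,0.001,0,0,0],[-0.0251,0,0.0038,0,0,0],[-0.037,0,0.0085,0,0,0],[-0.048,0,0.0148,0,0,0],[-0.0579,0,0.0228,0,0,0],[-0.0666,0,0.0322,0,0,0],[-0.068,0,0.034,0,0,0],[-0.068,0,0.034,0,0,0]]])

```text
time_s: 5.37
position: [0.5051, 0.2114, 0.1019]
tcp_rot: [[0.999, -0.035, -0.002], [-0.035, -0.999, 0.002], [-0.002, -0.002, -1.0]]
force: [-3.3, 8.9, 2.7]
opening: 0.232
grasp_force: 30.0
```

```bash
python3 g.py
```

```text
5.3667 [0.5051 0.2114 0.1019] yaw -2.02 f [-3.3  8.9  2.7] j [ 10.9  35.9  99.8   0.2  44.3 102.8]
```

No sign of the stop yet, so I go a little further along the tangent.

Request:
play_rows(motion=[[[-0.001,0,0.0015,0,0,0],[-0.002,0,0.003,0,0,0],[-0.0025,0,0.004,0,0,0],[-0.0025,0,0.004,0,0,0]]])

```text
time_s: 5.7
position: [0.5051, 0.2114, 0.1013]
tcp_rot: [[0.999, -0.035, 0.004], [-0.035, -0.999, 0.003], [0.004, -0.003, -1.0]]
force: [-5.5, 7.0, 22.7]
opening: 0.233
grasp_force: 30.1
```

```bash
python3 g.py
python3 - <<'E'
from rig import imaging
import cv2
a=imaging.capture("top")["frame"][130:250,210:350,::-1];b=imaging.capture("side")["frame"][160:310,215:365,::-1]
cv2.imwrite("pics/c3.png",cv2.hconcat([cv2.resize(a,(420,360)),cv2.resize(b,(360,360))]))
E
```

```text
5.7 [0.5051 0.2114 0.1013] yaw -1.99 f [-5.5  7.  22.7] j [1.100e+01 3.590e+01 1.001e+02 1.000e-01 4.380e+01 1.029e+02]
```

View pics/c3.png

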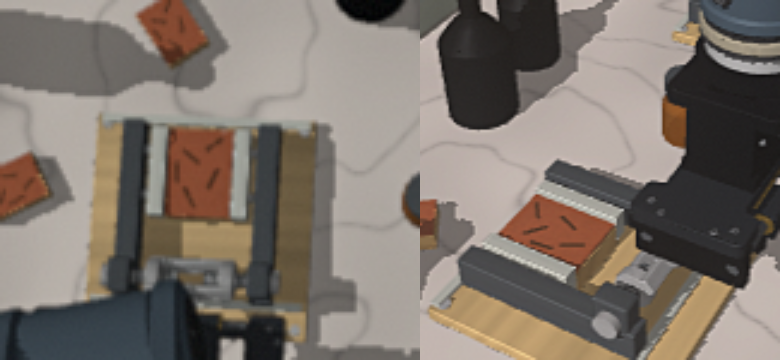

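The force rose to 23 N with no motion, so the handle is at its stop. In the top crop the jaws touch the block at (160,170) and (240,170). Now I relax, release and lift.

Request:
play_rows(motion=[[[0.001,0,-0.002,0,0,0],[0.001,0,-0.003,0,0,0]]])

```text
time_s: 5.97
position: [0.5052, 0.2114, 0.1019]
tcp_rot: [[0.999, -0.035, 0.002], [-0.035, -0.999, 0.003], [0.002, -0.003, -1.0]]
force: [-0.8, 7.9, -0.2]
opening: 0.233
grasp_force: 30.0
```

Request:
play_rows(motion=[[[0,0,0,0,0,0],[0,0,0,0,0,0],[0,0,0,0,0,0],[0,0,0,0,0,0],[0,0,0,0,0,0],[0,0,0,0,0,0]]], fingers=0.06)

```text
time_s: 6.47
position: [0.5052, 0.2094, 0.1003]
tcp_rot: [[0.999, -0.035, -0.0], [-0.035, -0.999, -0.0], [-0.0, 0.0, -1.0]]
force: [-1.0, 0.8, 0.1]
opening: 0.601
grasp_force: 0.0
```

Request:
play_rows(motion=[[[0,0,-0.015,0,0,0],[0,0,-0.04,0,0,0],[0,0,-0.08,0,0,0],[0,0,-0.12,0,0,0],[-0.02,0.04,-0.13,0,0,0],[-0.02,0.08,-0.13,0,0,0],[-0.02,0.12,-0.13,0,0,0],[-0.02,0.16,-0.13,0,0,0]]])

```text
time_s: 7.13
position: [0.479, 0.0492, 0.2312]
tcp_rot: [[0.999, -0.033, 0.001], [-0.033, -0.999, -0.001], [0.001, 0.001, -1.0]]
force: [0.4, 0.2, -0.0]
opening: 0.691
grasp_force: 0.0
```

Request:
play_rows(motion=[[[0,0.04,0,0,0,0],[0,0.08,0,0,0,0],[0,0.12,0,0,0,0],[0,0.14,0,0,0,0],[0,0.14,0,0,0,0]]])

```text
time_s: 7.55
position: [0.4754, -0.0938, 0.2306]
tcp_rot: [[0.999, -0.04, 0.001], [-0.04, -0.999, -0.002], [0.001, 0.002, -1.0]]
force: [1.1, 0.9, 0.2]
opening: 0.69
grasp_force: 0.0
```

```bash
python3 g.py
python3 - <<'E'
from rig import imaging
import cv2
a=imaging.capture("top")["frame"][160:250,230:330,::-1];b=imaging.capture("side")["frame"][217:337,215:365,::-1]
cv2.imwrite("pics/c4.png",cv2.hconcat([cv2.resize(a,(400,360),interpolation=2),cv2.resize(b,(400,360),interpolation=2)]))
E
```

```text
7.55 [ 0.4754 -0.0938  0.2306] yaw -2.3 f [1.1 0.9 0.2] j [-2.440e+01  2.020e+01  1.024e+02 -1.000e-01  5.730e+01  6.800e+01]
```

View pics/c4.png

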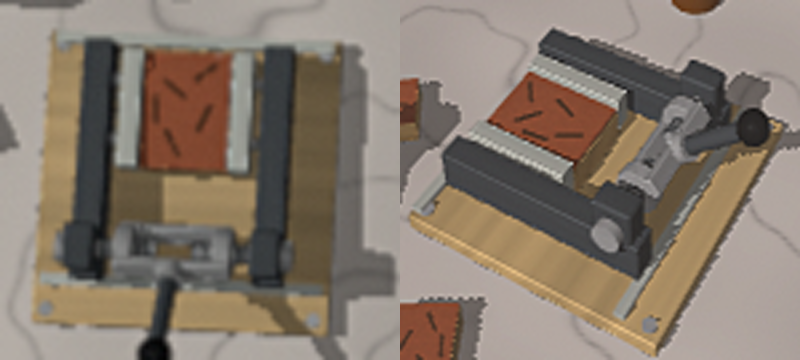

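The handle now leans to the far side (ball at crop (153,348) and (753,127)) and both jaws are against the block. I check the angle by triangulation before handing in.

Run:
```python
from h import *
b=tri((268.3,247),(347.4,259.3));print(b, "lean",np.arctan2(.573-b[0],b[2]-.05))
```

```text
[0.50988816 0.21144504 0.10297663] lean 0.8724832581297997
```

```bash
python3 -c "
from rig import bot
print(bot.hand_in())"
```

```text
the job is handed in; nothing more can be done
None
```

I swung the printing block clamp's handle over to its stop, the jaws now sit against the block on both sides, the tin's clamp was left alone, and the job was handed in at about 7.7 s of the 29 s allowed.

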